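Tuck a trim strip under the lapped cover leaf and hold it down

TASK

Swing the clamp lever on the clip block all the way open, then take the freed grey trim strip by its rib and slide its wide flat edge well under the free edge of the lapped white leaf on the assembly board, square to it and without prying the leaf up. Press the strip flat onto the board with about 10 N and finish still gripping it and pressing it there, as if waiting for the bond to take, while touching neither board nor leaf with the fingers. Leave everything else on the bench where it is.

Things in the scene. Friction and masses are not known exactly. Their poses are not given: they have to be found in the camera images.
- holder: The clip block: fixed plywood bed, top 16 mm above the bench. Origin on the bench under the strip's rib as it first lies there (within 5 mm); z up, y along the strip, x to its wide edge. Bed spans x -30 to 75, y -140 to 95 mm, with low stops (top z 22 mm) just behind the strip and past its +y end; the strip lifts straight up. The clamp lever stands at the -y end.
- clamp (a joint): Clamp lever angle, rad: about 0 = shut (grip upright, arm over the strip's end), growing as the grip is pushed over towards the holder's -y; hard stop at 1.5 = fully open (grip almost level). Stiff: about 0.15 Nm of friction, stays where it is left.
- clamp_pivot (a point): Lever pivot, at (0, -115, 30) mm in the holder's frame; hinge axis = holder x. A level steel arm (10 mm thick, 52 mm long) points from it to +y over the strip's end tail, foot 1.5 mm above it; an upright handle rises 85 mm: 10 mm rod, then a white grip 16 mm in diameter from 35 to 85 mm from the pivot. Arm and handle turn together as one right angle.
- clamp_grip (a point): The middle of the white grip, on its centre line, 60 mm from the pivot; it moves with the lever.
- strip: Grey plastic trim strip, about 100 g: flat flange 4 mm thick, 170 mm long (y), from 15 mm behind to 60 mm ahead (x) of the origin; upstanding rib 10 mm thick (x -5 to 5), 110 mm long (y -55 to 55), top 26 mm above the underside. Origin on the underside below the rib's middle; x points to the wide edge to tuck; z up. Starts flat on the clip block's bed.
- strip_edge (a point): The middle of the strip's wide edge, at (60, 0, 2) mm in the strip's frame.
- jig: Assembly board: fixed plywood plate, top 12 mm above the bench, x -85 to 90, y -118 to 118 mm. Origin on the bench, z up, x pointing in under the white leaf, which covers x 8 to 80, y -107 to 107. Under it: a pocket y -95 to 95 between rails, z 12 to 19 mm, closed by a 6 mm high stop bar at x 50. A strip lying square with its origin at (-30, 0, 12) is tucked 22 mm.
- leaf (a joint): Leaf angle, rad: 0 = down at rest (level, held by its own 0.15 kg weight only), growing as its free edge is lifted. Hinged at x 80 mm of the jig frame, free edge 72 mm from the hinge; nothing latches it.
- lap_edge (a point): A fixed point of the board: the middle of the leaf's free edge when at rest, at (8, 0, 19) mm in the jig frame, level with the leaf's underside; the last 9 mm of the leaf turn up a little (top of the turned-up lip at z about 26 mm).
- tape: Bystander: yellow tape measure, 60 x 36 x 45 mm high; origin at the centre of its underside, as for all bystanders.
- offcut: Bystander: grey profile offcut, 110 mm long (y), 30 mm wide, 18 mm high.
- driver: Bystander: screwdriver lying along its x, some 200 mm long.
- caps: Bystander: small open white tray, 80 x 110 x 30 mm high.
- block: Bystander: small aluminium block, 50 x 30 x 22 mm high.
- roll: Bystander: cardboard core disc, 60 mm in diameter, 20 mm high.
- scraper: Bystander: flat wooden scraper bar, 100 mm long (x), 30 mm wide, 12 mm high.
Things that resemble listed ones, but are neither listed nor needed, are in the scene too. Of the things shaped like the strip, the grey one is meant.

How it is judged:
On the way, in this order (a step that is already met when the one before it is completed fails the run):
1. the clamp lever is swung open (past 1.2 rad) while the strip still lies on the clip block (value of joint clamp above 1.2 rad and distance of strip from where it was at the start of the episode below 0.02 m), for 0.2 s.
2. the strip's wide edge is at least 10 mm under the leaf (x of strip_edge in the frame of jig above 0.018 m and z of strip_edge in the frame of jig between 0.008 and 0.0195 m and y of strip_edge in the frame of jig between -0.025 and 0.025 m), for 0.2 s.
At the end, for the whole second after the job is handed in: Held by the gripper to the last: the strip's wide edge at least 10 mm under the leaf, square to the board within 4 degrees, flat on it (within 2.5 mm and 2.3 degrees), pressed on it with 4 to 40 N, the leaf down (under 0.03 rad), gripper touching neither board nor leaf, clamp lever still open (all of step 2 and angle between the y axis of strip and the y axis of jig, either way round below 0.07 rad and angle between strip's own z axis and vertical below 0.04 rad and z of strip in the frame of jig between 0.0095 and 0.0145 m and contact force between strip and jig between 4 and 40 N and contact force between the fingers and strip above 3 N and contact force between each of the fingers, the arm and jig below 1 N and value of joint leaf below 0.03 rad and value of joint clamp above 1.1 rad and linear speed of strip below 0.01 m/s); the arm keeps its last pose, push and grip.
It fails at once if the leaf is pried up (its free edge lifted more than about 7 mm, 0.1 rad) (value of joint leaf above 0.1 rad).
It fails at once if a bystander is pushed more than 30 mm (distance of any of tape, offcut, driver, caps, block, roll, scraper from where it was at the start of the episode above 0.03 m).
It also fails if it takes over 54 s, if anything falls off the work surface, if the arm or the gripper's body presses on something with over 40 N, if the wrist force passes 120 N, or if a joint passes its speed limit or range.

ROBOT

A 6-joint arm with a two-finger parallel gripper is mounted at the origin on the work surface. World frame = base frame: x ahead of the robot, y to its left, z up, the work surface at z = 0. Lengths are in m, angles in rad, forces in N, time in s.
With the tool pointing down it reaches from about 0.4 to 0.825 m from the base axis. Payload 7 kg.
Tool frame: the origin (TCP) lies on the centre line of the jaws, within the pads' length; the fingertips stand 19 mm ahead of it and the grasp point (between the pads) is the TCP; z points along the fingers, y is the line along which they close (so a half turn about z gives the same grasp; the last joint's range is limited). The gripper opens to 88 mm and grips with 3 to 60 N. Pads are 19 mm wide; open, the fingers measure 130 mm over their backs; the gripper's body (78 mm by 193 mm) begins 47 mm behind the grasp point.
Start: joints at [1.503, 0.359, 0.012, 0, -1.224, -0.288], TCP at [0.235, 0.633, 0.246] pointing down, gripper open.
Joint ranges: [-3.07, 3.07], [-1.43, 2.12], [-1.02, 1.25], [-3.03, 1.67], [-3.05, -0], [-3.03, 3.03]. Speed limits (rad/s): [2.39, 2.39, 3.01, 3.14, 3.14, 3.14].

INTERFACE

Orientations are given as [roll, pitch, yaw] about the fixed x, y, z axes, in that order (R = Rz(yaw) Ry(pitch) Rx(roll)).
In Python, from station import arm, imaging, models gives the robot as it stands.
- The arm moves only by the tool play_rows, never from a script. Its arguments are lists of equal length, an entry for each row: "travel": the shift along the tool's x, y, z in units of 25 mm (1.0 is 25 mm), a list of three; "twist": the turn about the tool's z in units of 0.15 rad (1.0 is 0.15 rad). A call has 1 to 8 rows; each row shifts and turns the commanded pose from where the row before left it, along the tool's axes as they then stand; what a row does not reach is not made up. A row lasts 1/8 s, in which the tool goes at most 62.5 mm and 10.7 degrees, less where a joint would pass 70% of its speed; a pose out of reach is approached as far as the arm can. A call with a number of a shift or a turn outside -1 to 1 is refused whole. A call with a gripper value outside its range is refused whole. "fingers" is the opening, from 0 (shut) to 1 (fully open), set as the call begins (left out, the last holds). The fingers move at their own pace and stop on an object; "newtons" is the grip in N (left out, the last holds). Time passes only in rows, so rows that do not move let the fingers close. It gives the time, the measured TCP pose, the force, the opening and the grip force at its end, in the units of the state.
- arm.get_state(): the state, without advancing time (a new reading comes with each control period).
- imaging.grab_frame(name): name is "scene" or "side" or "wrist"; returns a dict with "pixels" (420x560x3 uint8, red, green, blue), "fx", "fy", "cx", "cy" (pixels), "R" (3x3) and "t" (3): a world point X has camera coordinates R X + t; the wrist camera has in their place "T_tool_cam" (4x4, takes a point from camera to tool coordinates, whose origin is the TCP and whose axes are the flange's). Camera axes: x right, y down, z forward; pixel columns grow to the right and rows downward; lengths in m; the calibration is good to about 2 mm. The wrist camera is an equidistant fisheye: a pixel r from the principal point sees the ray r / f radians off the axis. A picture is of the moment at which its call begins: read the wrist's pose just before it. There is no depth.
- arm.job_done(): hands the job in; it is judged then, once.
Trained networks look in the newest picture that a camera, given by its name, has taken for a name from the list of things; names that differ only in an ending like _2 or _b are one class to them, and where a whole thing is asked for, a point or a joint stands for the part that bears it (a point fixed in the world has none). Each returns a list of dicts, best first, with "confidence" (0 to 1); they miss things now and then, are a little off and sometimes report something else, mostly with a low value. They report only what shows in the picture. A call takes as long as a camera call. They do not tell look-alikes from the thing itself.
- models.boxes_of(name, camera): "extent" ([centre column, centre row, width, height] in pixels, round what is visible of it).
- models.silhouettes(name, camera): "pixels" (420x560 bool, what is visible of it) and "extent" ([centre column, centre row, width, height] in pixels, round what is visible of it).
The state is a dict: "t": time; "q": joint angles; "qd": joint speeds; "joint_efforts": joint torques, N m; "eef_pos": TCP position; "ee_rot": TCP orientation; "force": force on the tool from outside, world axes, zero at the start; "moment": the same for the moment, N m; "width": finger opening in m; "gripper_force": force on a finger pad.
Only numpy, scipy, OpenCV 4.12 (cv2) and the standard library are available. Lean on these libraries where they do the work, as an engineer would, in place of code of your own. Each camera call takes 0.05 s, during which the arm holds its last target. There are 200 camera calls.

## Working session

There is one attempt and no reset: what is moved stays moved. The work goes in short steps, Python scripts to look and compute and a tool call to move; the robot and the scene stay as the last step left them, time stands still between calls to the robot, and variables do not carry over. Pictures are saved under pics/ and viewed, at most 14 in all, crops included, and the job is handed in when it is done.

Besides the shell and the picture viewer there is one more tool, called as name(argument=value, ...), one argument or row to a line, values as JSON. play_rows: Moves the arm, as the interface text tells. Shifts and turns lie within -1 to 1; 1 stands for 25 mm of shift or 0.15 rad of turn. Its arguments: {"type":"object","properties":{"travel":{"type":"array","items":{"type":"array","items":{"type":"number"}}},"twist":{"type":"array","items":{"type":"number"}},"fingers":{"type":"number"},"newtons":{"type":"number"}},"required":["travel","twist"]}

```bash
mkdir -p pics; ls; python3 - <<'E'
from station import arm, imaging, models
import cv2,numpy as np
s=arm.get_state(); print({k:np.round(v,3) for k,v in s.items()})
ims=[]
for c in("scene","side","wrist"):
    f=imaging.grab_frame(c); cv2.imwrite(f"pics/{c}0.png",f["pixels"][:,:,::-1]); ims.append(f["pixels"])
    print(c,{k:np.round(v,3).tolist() for k,v in f.items() if k!="pixels"})
    for n in("holder","clamp","strip","jig","leaf"):
        for d in models.boxes_of(n,c): print(c,n,round(d["confidence"],2),np.round(d["extent"]))
E
```

```text
pics
{'t': np.float64(0.0), 'q': array([ 1.503,  0.359,  0.011, -0.   , -1.224, -0.288]), 'qd': array([-0.001,  0.   , -0.   ,  0.001,  0.001,  0.   ]), 'joint_efforts': array([ 1.0000e-03, -5.8272e+01,  2.9306e+01,  6.9970e+00,  7.0000e-03,
       -0.0000e+00]), 'eef_pos': array([0.235, 0.632, 0.245]), 'ee_rot': array([ 3.14 , -0.   , -0.356]), 'force': array([-0.026, -0.061, -0.103]), 'moment': array([-0.017,  0.025, -0.033]), 'gripper_force': np.float64(0.0), 'width': np.float64(0.088)}
scene {'fx': 527.257, 'fy': 527.257, 'cx': 287.216, 'cy': 213.343, 'R': [[-0.144, 0.989, -0.02], [0.728, 0.092, -0.68], [-0.671, -0.112, -0.733]], 't': [0.034, -0.324, 1.621]}
scene holder 0.87 [353. 231. 108.  82.]
scene clamp 0.77 [328. 207.  32.  35.]
scene strip 0.91 [362. 241.  79.  44.]
scene strip 0.63 [186. 161.  70.  22.]
scene strip 0.57 [452. 200.  66.  52.]
scene jig 0.58 [207. 235. 118.  75.]
scene leaf 0.86 [201. 240.  88.  41.]
scene leaf 0.62 [352. 230. 109.  78.]
side {'fx': 520.278, 'fy': 520.278, 'cx': 273.671, 'cy': 214.129, 'R': [[0.734, -0.679, -0.006], [-0.365, -0.388, -0.846], [0.573, 0.623, -0.533]], 't': [-0.336, 0.256, 1.033]}
side holder 0.61 [341. 269. 115.  85.]
side holder 0.6 [240. 212.  69.  51.]
side clamp 0.68 [243. 208.  16.  29.]
side strip 0.84 [146. 205.  38.  33.]
side strip 0.72 [308. 349.  89.  67.]
side strip 0.63 [234. 203.  50.  34.]
side jig 0.78 [341. 267. 113.  81.]
side leaf 0.98 [353. 257.  77.  51.]
wrist {'fx': 325.192, 'fy': 325.192, 'cx': 282.221, 'cy': 210.113, 'T_tool_cam': [[0.001, -0.969, -0.249, 0.068], [1.0, 0.001, 0.0, 0.0], [-0.0, -0.249, 0.969, -0.141], [0.0, 0.0, 0.0, 1.0]]}
wrist strip 0.6 [398.  55. 131. 110.]
```

View pics/scene0.png

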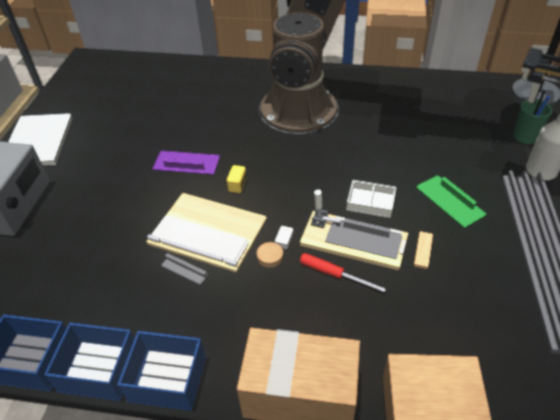

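View pics/side0.png

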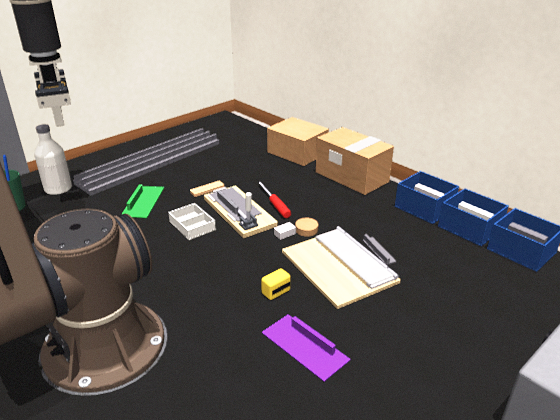

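Scene view: the grey strip lies on the clip block at (362,241), with the lever's white grip at (318,200). The assembly board is at (207,235). The purple (186,161) and green (452,200) strips are look-alikes with the wrong colour. Next I triangulate rough positions.

```bash
cat > h.py <<'E'
import numpy as np, cv2
from scipy.spatial.transform import Rotation as Ro
from station import arm, imaging, models
def grab(c):
    s=arm.get_state(); f=imaging.grab_frame(c); f["s"]=s
    if c=="wrist":
        T=np.eye(4); T[:3,:3]=Ro.from_euler("xyz",s["ee_rot"]).as_matrix(); T[:3,3]=s["eef_pos"]
        W=T@np.array(f["T_tool_cam"]); f["R"]=W[:3,:3].T; f["t"]=-f["R"]@W[:3,3]; f["fish"]=1
    f["R"]=np.array(f["R"]); f["t"]=np.array(f["t"]); return f
def ray(f,u,v):
    x=(u-f["cx"])/f["fx"]; y=(v-f["cy"])/f["fy"]
    if f.get("fish"):
        r=np.hypot(x,y)+1e-12; d=np.array([np.sin(r)*x/r,np.sin(r)*y/r,np.cos(r)])
    else: d=np.array([x,y,1.])
    d=f["R"].T@(d/np.linalg.norm(d)); return -f["R"].T@f["t"],d
def onz(f,u,v,z):
    o,d=ray(f,u,v); return o+d*(z-o[2])/d[2]
def proj(f,X):
    c=f["R"]@np.asarray(X,float)+f["t"]
    if f.get("fish"):
        r=np.hypot(c[0],c[1])+1e-12; th=np.arctan2(r,c[2]); k=th/r
        return np.array([f["cx"]+f["fx"]*c[0]*k,f["cy"]+f["fy"]*c[1]*k])
    return np.array([f["cx"]+f["fx"]*c[0]/c[2],f["cy"]+f["fy"]*c[1]/c[2]])
def tri(*rs):
    A=0;b=0
    for o,d in rs: P=np.eye(3)-np.outer(d,d); A=A+P; b=b+P@o
    return np.linalg.solve(A,b)
def save(im,name,s=1):
    cv2.imwrite("pics/"+name,cv2.resize(im[:,:,::-1],None,fx=s,fy=s,interpolation=cv2.INTER_CUBIC))
E
python3 - <<'E'
from h import *
f=grab("scene"); g=grab("side")
print("strip",onz(f,362,241,.02),"grip tri",tri(ray(f,318,197),ray(g,248,202)))
print("jig",onz(f,207,235,.012), onz(f,201,240,.02))
for n,p in dict(jigcorners=[(189,196),(266,213),(230,265),(149,238)],bed=[(315,212),(407,232),(405,264),(302,243)]).items():
    for q in p: print(n,q,np.round(onz(f,*q,.014),3))
for n in("tape","driver","caps","block","roll","scraper","offcut"):
    for d in models.boxes_of(n,"scene")[:2]: print(n,round(d["confidence"],2),np.round(onz(f,*d["extent"][:2],.015),3))
# image of both cams crop
save(np.hstack([f["pixels"][180:280,290:420],f["pixels"][180:280,140:270]]),"crop.png",3)
E
```

```text
strip [0.52503824 0.21831062 0.02      ] grip tri [0.46522636 0.10590959 0.09028494]
jig [ 0.54661633 -0.14924588  0.012     ] [ 0.57005132 -0.15677524  0.02      ]
jigcorners (189, 196) [ 0.426 -0.227  0.014]
jigcorners (266, 213) [ 0.46  -0.021  0.014]
jigcorners (230, 265) [ 0.629 -0.074  0.014]
jigcorners (149, 238) [ 0.575 -0.284  0.014]
bed (315, 212) [0.441 0.099 0.014]
bed (407, 232) [0.479 0.323 0.014]
bed (405, 264) [0.575 0.318 0.014]
bed (302, 243) [0.544 0.08  0.014]
tape 0.92 [ 0.355 -0.117  0.015]
driver 0.89 [0.624 0.178 0.015]
driver 0.69 [0.537 0.041 0.015]
caps 0.7 [0.384 0.24  0.015]
caps 0.51 [0.491 0.196 0.015]
block 0.52 [0.537 0.037 0.015]
roll 0.72 [0.59  0.012 0.015]
scraper 0.75 [0.539 0.362 0.015]
offcut 0.61 [ 0.656 -0.173  0.015]
```

View pics/crop.png

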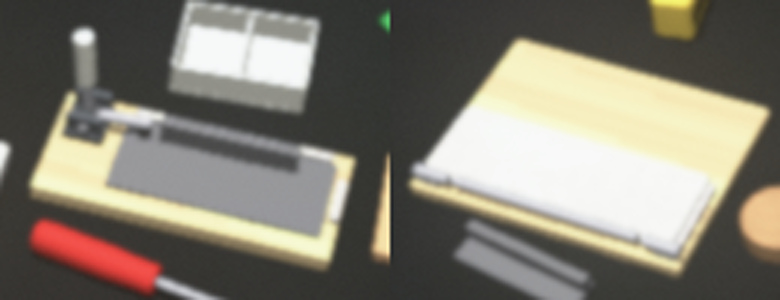

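The left crop shows the grey strip with its dark rib on the clip block, and the lever upright at the -y end. The right crop shows the board with its white leaf. This grey strip, (362,241) in the scene view, is the one meant: it is the grey one and lies under the clamp. I'll fly the wrist camera over the block.

```bash
cat >> h.py <<'E'
def plan(p,yaw,n,p0=None,y0=None):
    "n rows from commanded pose (p0,y0) to p,yaw; pointing down"
    s=arm.get_state(); p0=s["eef_pos"] if p0 is None else p0; y0=s["ee_rot"][2] if y0 is None else y0
    p0=np.array(p0,float); p=np.array(p,float)
    dy=(yaw-y0+np.pi)%(2*np.pi)-np.pi; tr=[];y=y0
    tw=-dy/n/.15
    for i in range(n):
        R=Ro.from_euler("xyz",[np.pi,0,y]).as_matrix()
        tr.append(np.round(R.T@(p-p0)/n/.025,2).tolist()); y+=dy/n
    print("travel",tr,"twist",round(tw,3),"max",np.abs(tr).max())
E
python3 - <<'E'
from h import *
plan((.49,.22,.245),-1.74,20)
E
```

```text
travel [[0.77, 0.6, 0.0], [0.8, 0.54, 0.0], [0.84, 0.48, 0.0], [0.87, 0.43, 0.0], [0.9, 0.36, 0.0], [0.92, 0.3, 0.0], [0.94, 0.24, 0.0], [0.95, 0.17, 0.0], [0.96, 0.1, 0.0], [0.97, 0.04, 0.0], [0.97, -0.03, 0.0], [0.97, -0.1, 0.0], [0.96, -0.16, 0.0], [0.94, -0.23, 0.0], [0.92, -0.29, 0.0], [0.9, -0.36, 0.0], [0.88, -0.42, 0.0], [0.84, -0.48, 0.0], [0.81, -0.53, 0.0], [0.77, -0.59, 0.0]] twist 0.461 max 0.97
```

play_rows(
  travel=[
    [0.77,0.6,0],
    [0.8,0.54,0],
    [0.84,0.48,0],
    [0.87,0.43,0],
    [0.9,0.36,0],
    [0.92,0.3,0],
    [0.94,0.24,0],
    [0.95,0.17,0],
  ],
  twist=[0.46,0.46,0.46,0.46,0.46,0.46,0.46,0.46],
  fingers=1,
)

```text
t: 2.35
eef_pos: [0.3375, 0.4671, 0.2457]
ee_rot: [-3.141, 0.0, -0.911]
force: [-0.5, 0.6, 0.7]
width: 0.0878
gripper_force: 0.0
```

play_rows(
  travel=[
    [0.96,0.1,0],
    [0.97,0.04,0],
    [0.97,-0.03,0],
    [0.97,-0.1,0],
    [0.96,-0.16,0],
    [0.94,-0.23,0],
    [0.92,-0.29,0],
    [0.9,-0.36,0],
  ],
  twist=[0.46,0.46,0.46,0.46,0.46,0.46,0.46,0.46],
)

```text
t: 3.35
eef_pos: [0.4402, 0.3017, 0.2456]
ee_rot: [-3.142, 0.0, -1.464]
force: [0.2, -0.0, -0.5]
width: 0.0877
gripper_force: 0.0
```

play_rows(
  travel=[
    [0.88,-0.42,0],
    [0.84,-0.48,0],
    [0.81,-0.53,0],
    [0.77,-0.59,0],
    [0,0,0],
  ],
  twist=[0.46,0.46,0.46,0.46,0],
)

```text
t: 3.98
eef_pos: [0.4914, 0.2191, 0.2455]
ee_rot: [3.142, -0.0, -1.74]
force: [-0.2, -0.7, 0.5]
width: 0.0877
gripper_force: 0.0
```

```bash
python3 - <<'E'
from h import *
f=grab("wrist"); np.save("w1.npy",f,allow_pickle=True)
for n in("holder","clamp","strip","clamp_grip"):
    for d in models.boxes_of(n,"wrist"): print(n,round(d["confidence"],2),np.round(d["extent"]))
save(f["pixels"],"w1.png",1.42); print(f["s"]["eef_pos"],f["s"]["ee_rot"],f["s"]["t"])
E
```

```text
holder 0.85 [263. 164.  92. 200.]
clamp 0.84 [287. 101.  21.  73.]
clamp 0.26 [175.  32.  52.  50.]
strip 0.81 [265. 187.  66. 147.]
clamp_grip 0.56 [286. 102.  18.  75.]
[0.49143004 0.21906704 0.2454869 ] [ 3.14151819e+00 -1.90966440e-04 -1.74008251e+00] 3.975
```

View pics/w1.png

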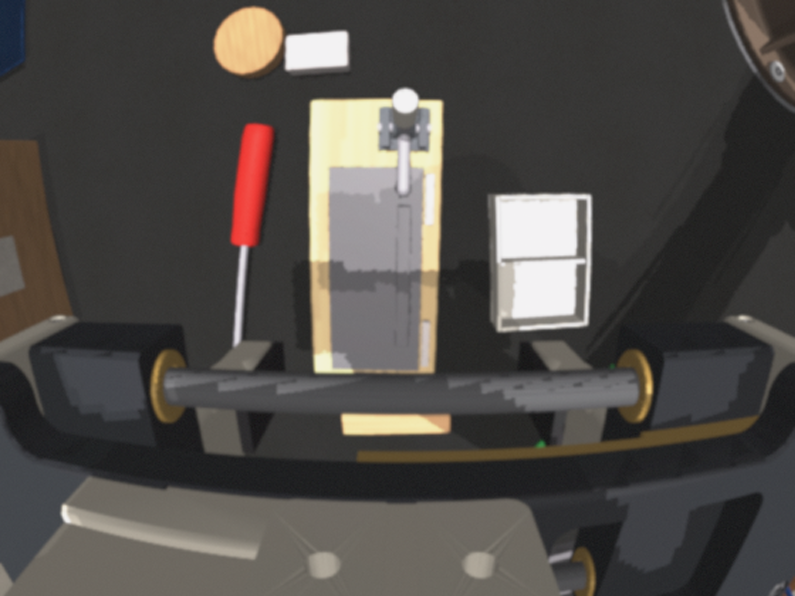

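The wrist view shows the lever head at zoomed (405,100), the bed's far corners at (311,100) and (442,100), the strip flange from (329,167) to (420,371), and the rib from (403,205) to (403,345). I'll fit the holder pose, with heights left free as a check.

```bash
cat >> h.py <<'E'
from scipy.optimize import least_squares
def fit(views,x0,free=False):
    "views: list of (frame,[(model xyz mm,(u,v))]); pose x,y,yaw,(z)"
    def r(p,full=False):
        o=[]
        for f,L in views:
            for m,uv in L:
                m=np.array(m)/1e3; c,s=np.cos(p[2]),np.sin(p[2])
                X=[p[0]+c*m[0]-s*m[1],p[1]+s*m[0]+c*m[1],m[2]+(p[3] if free else 0)]
                o.append(proj(f,X)-uv)
        return np.array(o) if full else np.ravel(o)
    q=least_squares(r,list(x0)+([0] if free else []),loss="soft_l1"); print("pose",np.round(q.x,4),"res px\n",np.round(r(q.x,True),1)); return q.x
E
python3 - <<'E'
from h import *
f=np.load("w1.npy",allow_pickle=True).item(); k=1.42
L=[((75,-140,16),(310,100)),((-30,-140,16),(443,100)),((60,-85,20),(329,167)),((60,85,20),(329,371)),((0,-55,42),(403,205)),((0,55,42),(403,345)),((0,-115,115),(405,97))]
L=[(m,np.array(u)/k) for m,u in L]
fit([(f,L)],(.5,.21,-.17)); fit([(f,L)],(.5,.21,-.17),True)
# scene cam cross-check
g=grab("scene"); 
x=fit([(f,L)],(.5,.21,-.17))
c,s=np.cos(x[2]),np.sin(x[2])
for m in[(0,-115,115),(75,-140,16),(75,95,16),(-30,95,16),(60,85,20)]:
    m=np.array(m)/1e3; print(m,proj(g,[x[0]+c*m[0]-s*m[1],x[1]+s*m[0]+c*m[1],m[2]]))
E
```

```text
pose [ 0.4918  0.224  -0.1786] res px
 [[ 0.4  0. ]
 [-0.6 -0.5]
 [-0.9 -0.5]
 [ 2.2 -2.1]
 [ 0.3  0. ]
 [-0.8  0.3]
 [ 0.2  8.9]]
pose [ 0.4917  0.224  -0.1781  0.003 ] res px
 [[-0.  -0.4]
 [-0.3 -1. ]
 [-1.3 -0.6]
 [ 2.  -1.1]
 [ 0.4  0.1]
 [-0.7  1.2]
 [ 0.3  8.3]]
pose [ 0.4918  0.224  -0.1786] res px
 [[ 0.4  0. ]
 [-0.6 -0.5]
 [-0.9 -0.5]
 [ 2.2 -2.1]
 [ 0.3  0. ]
 [-0.8  0.3]
 [ 0.2  8.9]]
[ 0.    -0.115  0.115] [319.47482852 191.98523057]
[ 0.075 -0.14   0.016] [299.31752789 241.14451996]
[0.075 0.095 0.016] [399.01579994 265.39326799]
[-0.03   0.095  0.016] [407.0440655 231.6531695]
[0.06  0.085 0.02 ] [396.0553444  258.19474314]
```

```bash
python3 - <<'E'
from h import *
plan((.4705,.107,.15),-1.749,5)
E
```

```text
travel [[0.93, 0.01, 0.76], [0.93, 0.01, 0.76], [0.93, 0.0, 0.76], [0.93, 0.0, 0.76], [0.93, -0.0, 0.76]] twist 0.019 max 0.93
```

play_rows(
  travel=[
    [0.93,0,0.76],
    [0.93,0,0.76],
    [0.93,0,0.76],
    [0.93,0,0.76],
    [0.93,0,0.76],
    [0,0,0],
  ],
  twist=[0.02,0.02,0.02,0.02,0.02,0],
)

```text
t: 5.03
eef_pos: [0.4697, 0.1052, 0.1494]
ee_rot: [3.139, -0.002, -1.752]
force: [0.8, 0.2, 1.1]
width: 0.0875
gripper_force: 0.0
```

```bash
python3 - <<'E'
from h import *
f=grab("wrist"); np.save("w2.npy",f,allow_pickle=True); a=np.load("w1.npy",allow_pickle=True).item()
print(f["s"]["eef_pos"],f["s"]["ee_rot"])
for n in("clamp","clamp_grip"):
    for d in models.boxes_of(n,"wrist"): print(n,round(d["confidence"],2),np.round(d["extent"]))
g0=(.4707,.107,.09); print(proj(f,g0),proj(f,(.4707,.107,.115)),proj(f,f["s"]["eef_pos"]))
save(f["pixels"],"w2.png",1.42)
E
```

```text
[0.4696598  0.1051842  0.14940977] [ 3.13939412e+00 -1.79948809e-03 -1.75151957e+00]
clamp 0.93 [285. 237.  33.  57.]
clamp 0.71 [259. 252. 119. 139.]
clamp_grip 0.74 [281. 237.  30.  51.]
[282.54036959 236.30094595] [282.67645033 250.28176963] [284.39689684 272.59381811]
```

View pics/w2.png

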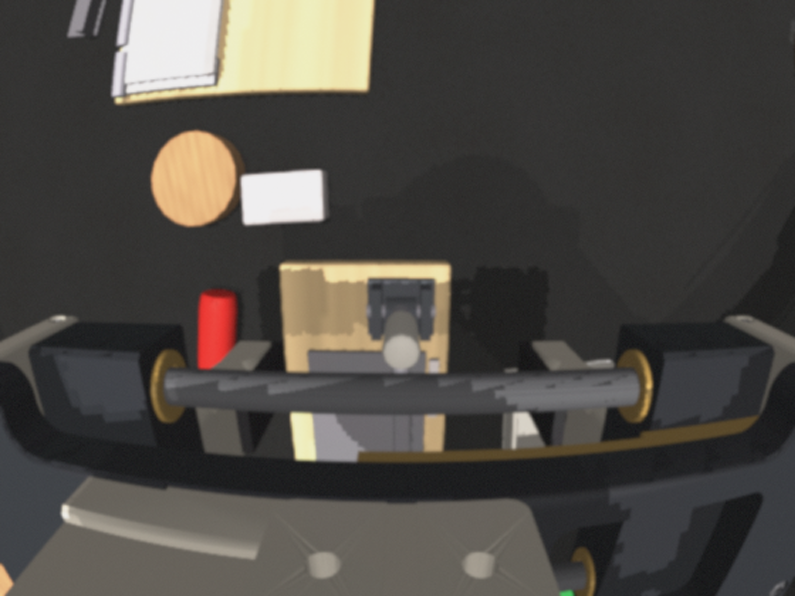

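The lever head, at zoomed (401,350), sits centred between the fingers, 2–3 mm from the prediction. Roll (195,180) and block (285,195) are clear to the left. I'll descend and pinch the grip.

play_rows(
  travel=[
    [0,0,0.8],
    [0,0,0.8],
    [0,0,0.78],
    [0,0,0],
  ],
  twist=[0,0,0,0],
)

```text
t: 5.68
eef_pos: [0.4708, 0.1068, 0.0906]
ee_rot: [3.14, -0.001, -1.75]
force: [0.2, 0.1, 0.6]
width: 0.088
gripper_force: 0.0
```

play_rows(
  travel=[
    [0,0,0],
    [0,0,0],
    [0,0,0],
    [0,0,0],
    [0,0,0],
    [0,0,0],
  ],
  twist=[0,0,0,0,0,0],
  fingers=0,
  newtons=20,
)

```text
t: 6.42
eef_pos: [0.471, 0.1063, 0.0911]
ee_rot: [3.142, -0.0, -1.751]
force: [-0.1, 0.8, 1.3]
width: 0.0337
gripper_force: 0.0
```

```bash
python3 - <<'E'
from h import *
a=np.load("w1.npy",allow_pickle=True).item();f=np.load("w2.npy",allow_pickle=True).item()
print("top",tri(ray(a,285.2,70),ray(f,282.4,246.5)))
s=arm.get_state(); print(s["eef_pos"],s["force"],s["moment"],s["width"],s["t"])
for a0 in (0,.06):
  aa=np.linspace(a0,1.5,13); R=.06/np.cos(0)
  d=np.c_[np.sin(aa),np.cos(aa)]*.06; print(np.round(np.diff(d,axis=0)*[1,-1]/.025,2).tolist())
E
```

```text
top [0.4704777  0.10467363 0.1149615 ]
[0.47099645 0.10627162 0.09107773] [-0.07607452  0.82369097  1.25308602] [ 0.09291186 -0.0193279   0.02764572] 0.033726772616071925 6.425
[[0.3, 0.02], [0.29, 0.06], [0.29, 0.09], [0.27, 0.13], [0.25, 0.16], [0.23, 0.19], [0.21, 0.22], [0.18, 0.24], [0.15, 0.26], [0.11, 0.28], [0.08, 0.29], [0.04, 0.3]]
[[0.29, 0.03], [0.28, 0.07], [0.27, 0.1], [0.26, 0.13], [0.24, 0.16], [0.22, 0.19], [0.19, 0.21], [0.17, 0.24], [0.14, 0.25], [0.1, 0.27], [0.07, 0.28], [0.04, 0.29]]
```

play_rows(
  travel=[
    [0,0,0],
    [0,0,0],
    [0,0,0],
  ],
  twist=[0,0,0],
)

```text
t: 6.8
eef_pos: [0.47, 0.1062, 0.0909]
ee_rot: [3.14, -0.001, -1.751]
force: [-4.6, 1.9, 4.4]
width: 0.0153
gripper_force: 20.0
```

play_rows(
  travel=[
    [0.29,0,0.03],
    [0.28,0,0.07],
    [0.27,0,0.1],
    [0.26,0,0.13],
    [0.24,0,0.16],
    [0.22,0,0.19],
  ],
  twist=[0,0,0,0,0,0],
)

```text
t: 7.55
eef_pos: [0.4627, 0.0673, 0.0742]
ee_rot: [3.14, -0.001, -1.751]
force: [-7.0, -0.6, 10.6]
width: 0.0155
gripper_force: 20.0
```

play_rows(
  travel=[
    [0.19,0,0.21],
    [0.17,0,0.24],
    [0.14,0,0.25],
    [0.1,0,0.27],
    [0.07,0,0.28],
    [0.04,0,0.29],
    [0,0,0.1],
    [0,0,0],
  ],
  twist=[0,0,0,0,0,0,0,0],
)

```text
t: 8.55
eef_pos: [0.4585, 0.0474, 0.0326]
ee_rot: [3.138, -0.005, -1.752]
force: [1.1, -17.7, 4.9]
width: 0.0154
gripper_force: 20.0
```

```bash
python3 - <<'E'
from h import *
f=grab("wrist"); s=f["s"]; print(s["eef_pos"],s["force"],s["moment"],s["width"])
print(models.boxes_of("clamp_grip","wrist"))
g=grab("side"); h=grab("scene")
save(np.hstack([f["pixels"][150:300,180:380],cv2.resize(g["pixels"][170:260,200:300],(167,150)),cv2.resize(h["pixels"][170:270,280:380],(150,150))]),"w3.png",1.5)
E
```

```text
[0.45852665 0.04737381 0.03256296] [  1.09375365 -17.70457829   4.91732797] [-5.61435959 -0.34442337 -0.01826033] 0.015383118314206207
[{'extent': [282.4, 287.6, 36.2, 63.0], 'confidence': 0.63}]
```

View pics/w3.png

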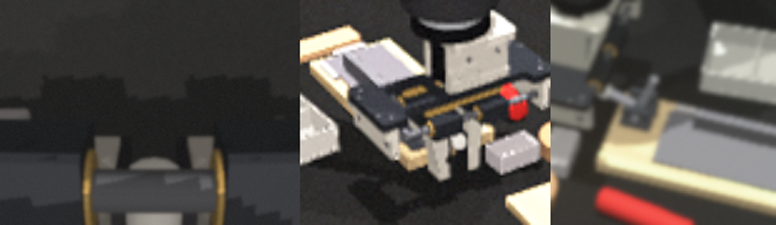

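The lever is level between the fingers, so it is open. The -17.7 N in y suggests light contact with the raised arm, so I'll release, back off slightly, and rise.

play_rows(
  travel=[
    [0,0,0],
    [0,0,0],
    [0,0,0],
    [0.1,0,0],
    [0,0,0],
  ],
  twist=[0,0,0,0,0],
  fingers=0.4,
)

```text
t: 9.38
eef_pos: [0.4603, 0.048, 0.0331]
ee_rot: [3.142, 0.0, -1.751]
force: [0.0, 0.3, -0.5]
width: 0.0352
gripper_force: 0.0
```

play_rows(
  travel=[
    [0,0,1],
    [0,0,-1],
  ],
  twist=[0,2],
)

```text
refused, turn out of range in row 2
```

That call was wrong: its first row would have moved the tool down. It was refused whole, so nothing moved. Up is negative z.

play_rows(
  travel=[
    [0,0,-0.8],
    [0,0,-1],
    [0,0,-1],
    [0.5,0,-1],
    [0.8,0,-1],
    [0.8,0,-1],
    [0.8,0,-1],
    [0,0,0],
  ],
  twist=[0,0,0,0,0,0,0,0],
)

```text
t: 10.38
eef_pos: [0.4481, -0.0239, 0.2049]
ee_rot: [-3.138, 0.002, -1.752]
force: [0.3, 0.6, -0.6]
width: 0.0349
gripper_force: 0.0
```

```bash
python3 - <<'E'
from h import *
f=grab("wrist"); np.save("w4.npy",f,allow_pickle=True); s=f["s"]; print(s["eef_pos"],s["ee_rot"],s["t"])
for n in("jig","leaf","clamp","strip"):
    for d in models.boxes_of(n,"wrist"): print(n,round(d["confidence"],2),np.round(d["extent"]))
save(f["pixels"],"w4.png",1.42)
E
```

```text
[ 0.44810939 -0.02385964  0.20488555] [-3.13822149e+00  1.76356573e-03 -1.75192191e+00] 10.375
jig 0.76 [195.  99. 162. 196.]
leaf 0.72 [149.  95.  77. 189.]
clamp 0.57 [287. 290.  20.  60.]
strip 0.77 [398.  12.  65.  20.]
strip 0.19 [96. 95. 35. 97.]
```

View pics/w4.png

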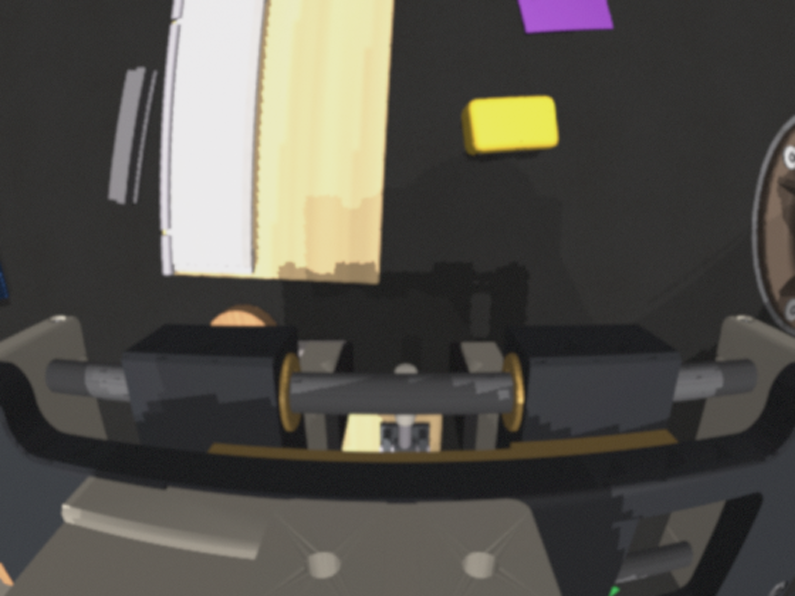

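The view shows the lever open, lying level at zoomed (405,390). The board's near corner is at (379,283) and the leaf's free edge runs at columns 253–265. I'll take one more view further along to see the whole board.

play_rows(
  travel=[
    [1,0,-0.4],
    [1,0,-0.4],
    [1,0,-0.4],
    [1,0,-0.4],
    [0,0,0],
    [0,0,0],
  ],
  twist=[0,0,0,0,0,0],
)

```text
t: 11.38
eef_pos: [0.4293, -0.1213, 0.2423]
ee_rot: [3.14, -0.0, -1.751]
force: [0.6, 0.4, -1.1]
width: 0.0355
gripper_force: 0.0
```

```bash
python3 - <<'E'
from h import *
f=grab("wrist"); np.save("w5.npy",f,allow_pickle=True); s=f["s"]; print(s["eef_pos"],s["ee_rot"],s["t"])
save(f["pixels"][:260,100:400],"w5.png",2.3)
E
```

```text
[ 0.42932507 -0.12132488  0.24232509] [ 3.14037452e+00 -1.48861472e-04 -1.75098398e+00] 11.375
```

View pics/w5.png

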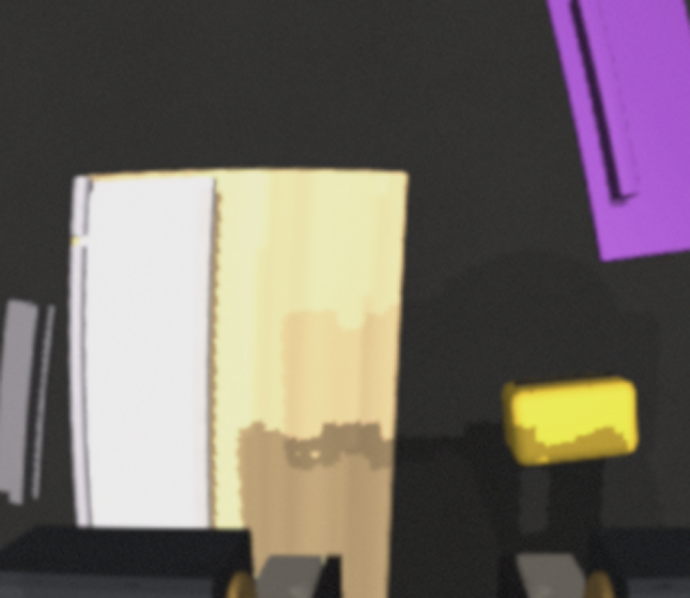

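The crop shows the board's far corner at (408,172), its bare edge through (398,400), and the leaf lip corner at (216,180) with its edge at column about 210.

```bash
python3 - <<'E'
from h import *
a=np.load("w4.npy",allow_pickle=True).item();b=np.load("w5.npy",allow_pickle=True).item()
A=lambda u,v:(u/1.42,v/1.42); B=lambda u,v:(100+u/2.3,v/2.3)
va=[((-85,118,12),A(379,283)),((8,107,26),A(254,272))]
vb=[((-85,-118,12),B(408,172)),((8,-107,26),B(216,180))]
for fr in(0,1): q=fit([(a,va),(b,vb)],(.52,-.15,-.35),fr)
q=fit([(a,va),(b,vb)],(.52,-.15,-.35))
c,s=np.cos(q[2]),np.sin(q[2])
def J(X): d=X[:2]-q[:2]; return np.round(1e3*np.array([c*d[0]+s*d[1],-s*d[0]+c*d[1]]),1)
for f,M,L in((a,A,[(384,150),(390,50)]),(b,B,[(403,300),(398,400),(391,520)])):
    for p in L: print("edge -85:",J(onz(f,*M(*p),.012)))
for f,M,L in((a,A,[(258,180),(264,50)]),(b,B,[(213,300),(211,400),(210,520)])):
    for p in L: print("lip 8:",J(onz(f,*M(*p),.026)))
g=grab("scene")
for m in[(-85,118,12),(-85,-118,12),(90,118,12),(90,-118,12)]:
    m=np.array(m)/1e3; print(proj(g,[q[0]+c*m[0]-s*m[1],q[1]+s*m[0]+c*m[1],m[2]]))
print("lever angle boxes")
E
```

```text
pose [ 0.5218 -0.1539 -0.2323] res px
 [[ 0.7  0.2]
 [-0.7 -3.7]
 [ 0.4 -0.1]
 [-0.5  2.9]]
pose [ 0.5218 -0.1539 -0.2323  0.    ] res px
 [[ 0.7  0.2]
 [-0.7 -3.7]
 [ 0.4 -0.1]
 [-0.5  2.9]]
pose [ 0.5218 -0.1539 -0.2323] res px
 [[ 0.7  0.2]
 [-0.7 -3.7]
 [ 0.4 -0.1]
 [-0.5  2.9]]
edge -85: [-83.4  20.3]
edge -85: [-83.7 -54.7]
edge -85: [-85.4 -53.7]
edge -85: [-85.4  -3.7]
edge -85: [-84.7  59.1]
lip 8: [ 4.5 44.1]
lip 8: [  5.4 -51.4]
lip 8: [  6.6 -51.2]
lip 8: [ 6.8 -1.9]
lip 8: [ 8.1 60.2]
[266.08597328 215.49365179]
[182.25741235 191.95423676]
[235.69194256 268.85655952]
[146.0440694  240.61294294]
lever angle boxes
```

```bash
python3 - <<'E'
from h import *
plan((.4918,.224,.242),-1.7494,15)
E
```

```text
travel [[-0.94, 0.0, 0.0], [-0.94, 0.0, 0.0], [-0.94, 0.0, 0.0], [-0.94, 0.0, 0.0], [-0.94, 0.0, 0.0], [-0.94, 0.0, 0.0], [-0.94, 0.0, 0.0], [-0.94, 0.0, 0.0], [-0.94, 0.0, 0.0], [-0.94, -0.0, 0.0], [-0.94, -0.0, 0.0], [-0.94, -0.0, 0.0], [-0.94, -0.0, 0.0], [-0.94, -0.0, 0.0], [-0.94, -0.0, 0.0]] twist -0.0 max 0.94
```

play_rows(
  travel=[
    [-0.94,0,0],
    [-0.94,0,0],
    [-0.94,0,0],
    [-0.94,0,0],
    [-0.94,0,0],
    [-0.94,0,0],
    [-0.94,0,0],
    [-0.94,0,0],
  ],
  twist=[0,0,0,0,0,0,0,0],
  fingers=0.45,
)

```text
t: 12.48
eef_pos: [0.463, 0.0647, 0.2427]
ee_rot: [3.141, -0.0, -1.75]
force: [-0.2, 0.2, 0.2]
width: 0.0393
gripper_force: 0.0
```

play_rows(
  travel=[
    [-0.94,0,0],
    [-0.94,0,0],
    [-0.94,0,0.7],
    [-0.94,0,1],
    [-0.94,0,1],
    [-0.94,0,1],
    [-0.94,0,1],
    [0,0,0],
  ],
  twist=[0,0,0,0,0,0,0,0],
)

```text
t: 13.48
eef_pos: [0.4916, 0.2261, 0.1232]
ee_rot: [3.139, -0.003, -1.749]
force: [-0.4, -0.3, -0.4]
width: 0.0394
gripper_force: 0.0
```

```bash
python3 - <<'E'
from h import *
f=grab("wrist"); s=f["s"]; print(s["eef_pos"],s["ee_rot"],s["t"])
x=[.4918,.224,-.1786]; c,sn=np.cos(x[2]),np.sin(x[2])
for m in[(0,-55,42),(0,55,42),(60,-85,20),(-15,-85,20),(0,0,42)]:
    m=np.array(m)/1e3; print(m,proj(f,[x[0]+c*m[0]-sn*m[1],x[1]+sn*m[0]+c*m[1],m[2]]))
save(f["pixels"][40:320,130:430],"w6.png",2)
E
```

```text
[0.49164967 0.226127   0.123193  ] [ 3.13900219 -0.00340127 -1.74906751] 13.475
[ 0.    -0.055  0.042] [282.74753685 143.26399072]
[0.    0.055 0.042] [282.53874942 289.76585471]
[ 0.06  -0.085  0.02 ] [203.13960022 104.17201148]
[-0.015 -0.085  0.02 ] [302.89769389 102.34676468]
[0.    0.    0.042] [282.6438855  221.19358757]
```

View pics/w6.png

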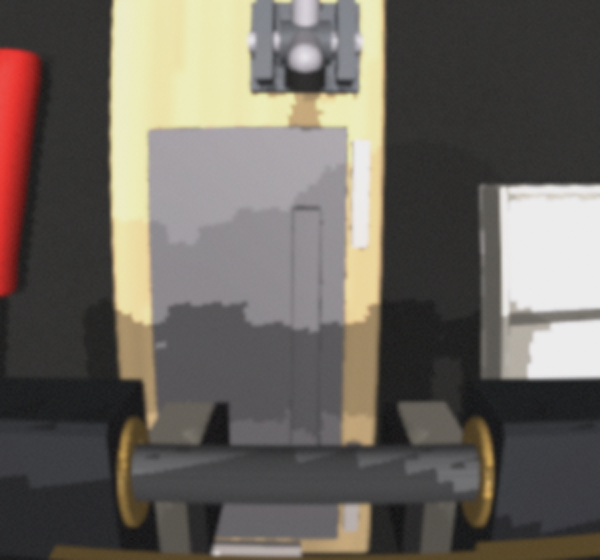

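The rib end is seen at (283,143.5) px against a predicted (282.7,143.3), and the flange corners agree within about 1.5 px. The lever arm stands upright, so the strip is free. I'll descend and grip.

play_rows(
  travel=[
    [0,0,0.8],
    [0,0,0.8],
    [0,0,0.8],
    [0,0,0.78],
    [0,0,0],
  ],
  twist=[0,0,0,0,0],
)

```text
t: 14.15
eef_pos: [0.4922, 0.2244, 0.0458]
ee_rot: [3.141, -0.001, -1.751]
force: [-0.1, 0.4, 0.3]
width: 0.0395
gripper_force: 0.0
```

play_rows(
  travel=[
    [0,0,0],
    [0,0,0],
    [0,0,0],
    [0,0,0],
    [0,0,0],
  ],
  twist=[0,0,0,0,0],
  fingers=0,
  newtons=40,
)

```text
t: 14.78
eef_pos: [0.4927, 0.2253, 0.0466]
ee_rot: [-3.141, 0.0, -1.751]
force: [-2.4, 0.5, 5.6]
width: 0.0096
gripper_force: 40.0
```

play_rows(
  travel=[
    [0,0,-0.4],
    [0,0,-1],
    [0,0,-1],
    [0,0,-1],
    [0,0,-0.8],
    [0,0,0],
  ],
  twist=[0,0,0,0,0,0],
)

```text
t: 15.52
eef_pos: [0.4934, 0.2257, 0.153]
ee_rot: [-3.139, 0.003, -1.751]
force: [-0.6, 0.1, -1.1]
width: 0.0096
gripper_force: 40.0
```

```bash
python3 - <<'E'
from h import *
s=arm.get_state(); print(s["eef_pos"],s["ee_rot"],s["force"],s["moment"],s["width"])
plan((.4615,-.1396,.146),-1.803,15)
E
```

```text
[0.49336368 0.2257253  0.15295596] [-3.13940760e+00  2.73298136e-03 -1.75062146e+00] [-0.56067081  0.11055877 -1.12953551] [ 0.10243382 -0.04435912  0.01057757] 0.009621571730266992
travel [[0.97, -0.09, 0.02], [0.97, -0.09, 0.02], [0.97, -0.1, 0.02], [0.97, -0.1, 0.02], [0.97, -0.1, 0.02], [0.97, -0.11, 0.02], [0.97, -0.11, 0.02], [0.97, -0.11, 0.02], [0.97, -0.12, 0.02], [0.97, -0.12, 0.02], [0.97, -0.12, 0.02], [0.97, -0.13, 0.02], [0.97, -0.13, 0.02], [0.97, -0.13, 0.02], [0.97, -0.14, 0.02]] twist 0.023 max 0.97
```

play_rows(
  travel=[
    [0.97,-0.09,0],
    [0.97,-0.09,0],
    [0.97,-0.1,0],
    [0.97,-0.1,0],
    [0.97,-0.1,0],
    [0.97,-0.11,0],
    [0.97,-0.11,0],
    [0.97,-0.11,0],
  ],
  twist=[0.023,0.023,0.023,0.023,0.023,0.023,0.023,0.023],
)

```text
t: 16.52
eef_pos: [0.4748, 0.0287, 0.1509]
ee_rot: [3.141, -0.0, -1.779]
force: [0.6, 0.3, -1.3]
width: 0.0097
gripper_force: 40.0
```

play_rows(
  travel=[
    [0.97,-0.12,0],
    [0.97,-0.12,0],
    [0.97,-0.12,0],
    [0.97,-0.13,0],
    [0.97,-0.13,0],
    [0.97,-0.13,0],
    [0.97,-0.14,0],
    [0,0,0],
  ],
  twist=[0.023,0.023,0.023,0.023,0.023,0.023,0.023,0],
)

```text
t: 17.52
eef_pos: [0.4592, -0.1418, 0.1508]
ee_rot: [3.141, -0.0, -1.806]
force: [-0.6, -0.0, -0.5]
width: 0.0096
gripper_force: 40.0
```

```bash
python3 - <<'E'
from h import *
f=grab("wrist"); s=f["s"]; print(s["eef_pos"],s["ee_rot"],s["t"],s["force"])
# predicted strip corners and jig corners
def P(x,z,ms):
    c,sn=np.cos(x[2]),np.sin(x[2])
    for m in ms:
        m=np.array(m)/1e3; print(m,np.round(2*(proj(f,[x[0]+c*m[0]-sn*m[1],x[1]+sn*m[0]+c*m[1],m[2]+z])-[40,0])))
p=s["eef_pos"]
print("strip");P((p[0],p[1],s["ee_rot"][2]+np.pi/2),p[2]-.030,[(60,-85,4),(-15,-85,4),(0,-55,26)])
print("jig");P((.5218,-.1539,-.2323),0,[(-85,-118,12),(8,-107,26),(8,-60,26),(-85,-60,12)])
save(f["pixels"][:280,40:440],"w7.png",2)
E
```

```text
[ 0.45924637 -0.14178966  0.15075189] [ 3.14087420e+00 -2.68955922e-04 -1.80559768e+00] 17.525 [-0.64104395 -0.01948791 -0.53215404]
strip
[ 0.06  -0.085  0.004] [260. 195.]
[-0.015 -0.085  0.004] [548. 187.]
[ 0.    -0.055  0.026] [489. 310.]
jig
[-0.085 -0.118  0.012] [536. 146.]
[ 0.008 -0.107  0.026] [312. 172.]
[ 0.008 -0.06   0.026] [314. 284.]
[-0.085 -0.06   0.012] [536. 279.]
```

View pics/w7.png

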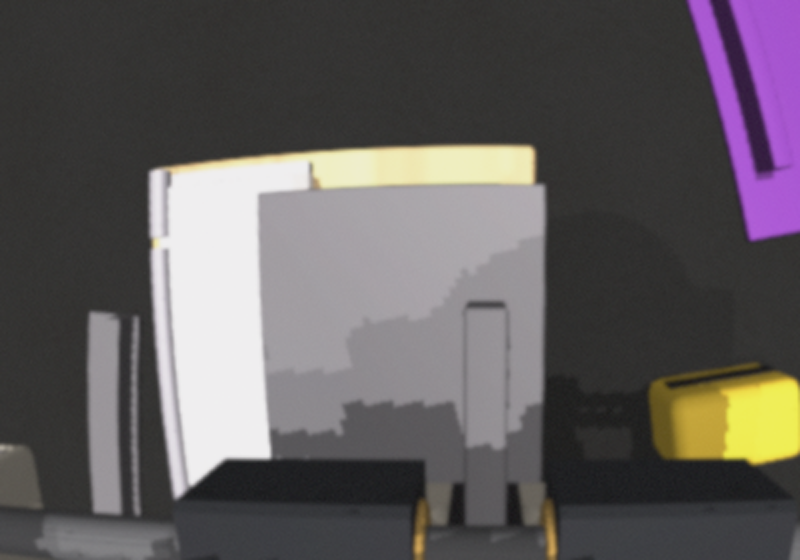

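The strip hangs level and square, its corners at (258,193) and (546,185) within 2 px of prediction. The leaf lip is at column 311, as predicted. I'll descend in front of the lip.

play_rows(
  travel=[
    [0,0,0.8],
    [0,0,0.9],
    [0,0,0.9],
    [0,0,0.8],
    [0,0,0.5],
    [0,0,0],
  ],
  twist=[0,0,0,0,0,0],
)

```text
t: 18.32
eef_pos: [0.4599, -0.1397, 0.0529]
ee_rot: [3.14, -0.001, -1.802]
force: [0.5, 0.9, -0.2]
width: 0.0098
gripper_force: 40.0
```

play_rows(
  travel=[
    [0,0,0.06],
    [0,0,0.06],
    [0,0,0.06],
    [0,0,0],
  ],
  twist=[0,0,0,0],
)

```text
t: 18.82
eef_pos: [0.4605, -0.1397, 0.0492]
ee_rot: [-3.141, 0.0, -1.803]
force: [-0.5, -0.3, -0.1]
width: 0.0096
gripper_force: 40.0
```

play_rows(
  travel=[
    [0,0,0.08],
    [0,0,0.08],
    [0,0,0.06],
    [0,0,0],
  ],
  twist=[0,0,0,0],
)

```text
t: 19.32
eef_pos: [0.4603, -0.1397, 0.0434]
ee_rot: [3.141, -0.0, -1.803]
force: [0.3, 0.8, -1.7]
width: 0.0091
gripper_force: 40.0
```

play_rows(
  travel=[
    [0,0,0.03],
    [0,0,0.03],
    [0,0,0],
  ],
  twist=[0,0,0],
)

```text
t: 19.7
eef_pos: [0.4605, -0.1397, 0.0426]
ee_rot: [-3.141, -0.0, -1.802]
force: [-1.9, 0.6, 7.4]
width: 0.0098
gripper_force: 40.0
```

Contact is made at 7 N, with the TCP at jig (-63, 0). I'll ease off slightly and slide in.

play_rows(
  travel=[
    [0,0,-0.015],
    [0,-0.2,0],
    [0,-0.2,0],
    [0,-0.2,0],
    [0,0,0],
  ],
  twist=[0,0,0,0,0],
)

```text
t: 20.32
eef_pos: [0.4746, -0.1434, 0.0426]
ee_rot: [3.14, -0.001, -1.803]
force: [-3.3, -0.0, 6.0]
width: 0.01
gripper_force: 40.0
```

```bash
python3 - <<'E'
from h import *
f=grab("wrist"); s=f["s"]; print(s["eef_pos"],s["ee_rot"],s["t"],s["force"],s["moment"])
p=s["eef_pos"]
def P(x,z,ms):
    c,sn=np.cos(x[2]),np.sin(x[2])
    for m in ms:
        m=np.array(m)/1e3; print(m,np.round(2*(proj(f,[x[0]+c*m[0]-sn*m[1],x[1]+sn*m[0]+c*m[1],m[2]+z])-[40,0])))
print("strip");P((p[0],p[1],s["ee_rot"][2]+np.pi/2),p[2]-.030,[(60,-85,4),(-15,-85,4)])
print("jig");P((.5218,-.1539,-.2323),0,[(-85,-118,12),(8,-107,26),(8,-107,19),(8,-85,26)])
save(f["pixels"][:280,40:440],"w8.png",2)
E
```

```text
[ 0.47455928 -0.14343116  0.04257311] [ 3.14034131e+00 -5.30534044e-04 -1.80265657e+00] 20.325 [-3.31088580e+00 -7.73974367e-04  5.98813225e+00] [-0.02340929  1.13827538  0.02987906]
strip
[ 0.06  -0.085  0.004] [260. 196.]
[-0.015 -0.085  0.004] [548. 187.]
jig
[-0.085 -0.118  0.012] [626.  76.]
[ 0.008 -0.107  0.026] [262. 109.]
[ 0.008 -0.107  0.019] [271. 115.]
[ 0.008 -0.085  0.026] [262. 194.]
```

View pics/w8.png

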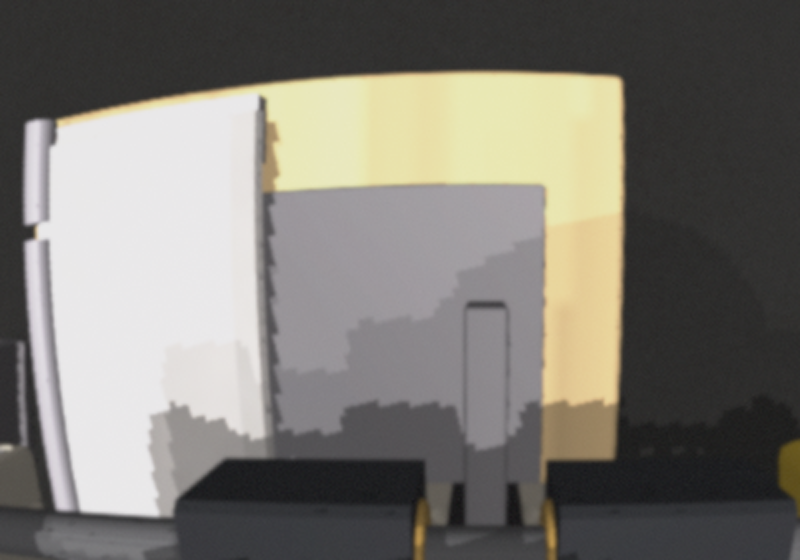

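The strip's front edge has just reached the lip at column about 265, square to it and flat on the board, with the leaf down. I'll slide on about 20 mm.

play_rows(
  travel=[
    [0,-0.2,0],
    [0,-0.2,0],
    [0,-0.2,0],
    [0,-0.2,0],
    [0,0,0],
  ],
  twist=[0,0,0,0,0],
)

```text
t: 21.0
eef_pos: [0.4943, -0.148, 0.0426]
ee_rot: [3.141, -0.0, -1.803]
force: [-3.2, 0.4, 5.0]
width: 0.0094
gripper_force: 40.0
```

play_rows(
  travel=[
    [0,0,0.03],
    [0,0,0],
    [0,0,0],
    [0,0,0],
  ],
  twist=[0,0,0,0],
)

```text
t: 21.5
eef_pos: [0.4943, -0.148, 0.0425]
ee_rot: [3.141, -0.0, -1.802]
force: [-5.3, 1.8, 13.1]
width: 0.0094
gripper_force: 40.0
```

```bash
python3 - <<'E'
from h import *
for i in range(3):
    f=grab("wrist"); s=f["s"]; print(s["eef_pos"],s["ee_rot"],s["t"],s["force"],s["moment"])
p=s["eef_pos"]; q=(.5218,-.1539,-.2323)
def P(f,x,z,ms):
    c,sn=np.cos(x[2]),np.sin(x[2])
    for m in ms:
        m=np.array(m)/1e3; print(m,np.round(2*(proj(f,[x[0]+c*m[0]-sn*m[1],x[1]+sn*m[0]+c*m[1],m[2]+z])-[40,0])))
P(f,(p[0],p[1],s["ee_rot"][2]+np.pi/2),p[2]-.030,[(-15,-85,4)]); P(f,q,0,[(-85,-118,12),(8,-107,26),(8,-85,26)])
save(f["pixels"][:280,40:440],"w9.png",2)
E
```

```text
[ 0.49425567 -0.14799735  0.04254193] [ 3.14130041e+00 -4.83319434e-04 -1.80220973e+00] 21.5 [-5.32992365  1.82389428 13.0562438 ] [0.3415686  1.91740507 0.01574797]
[ 0.49423142 -0.14799499  0.04254572] [ 3.14129211e+00 -4.49964357e-04 -1.80224904e+00] 21.55 [-5.51649188  0.8784287  14.0200941 ] [ 0.34286271  1.86241322 -0.0282507 ]
[ 0.49424898 -0.14802099  0.04254925] [ 3.14132221e+00 -4.67769663e-04 -1.80226545e+00] 21.6 [-5.39702455  0.88715496 13.89406255] [ 0.36560963  1.86931059 -0.05959451]
[-0.015 -0.085  0.004] [548. 187.]
[-0.085 -0.118  0.012] [699.  83.]
[ 0.008 -0.107  0.026] [341. 102.]
[ 0.008 -0.085  0.026] [340. 188.]
```

View pics/w9.png

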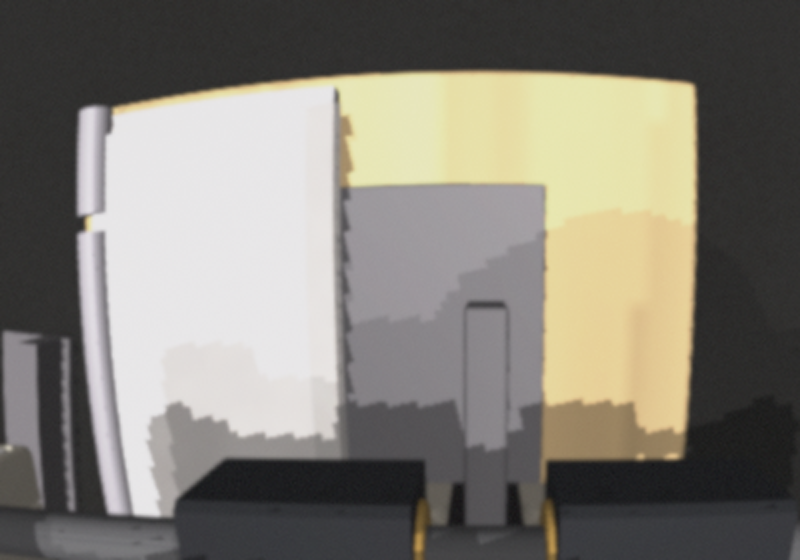

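The strip is tucked about 24 mm under the leaf, square and flat, and the lip at column 340 is as predicted with the leaf down. I'll trim the press from 14 N to about 10 N.

play_rows(
  travel=[
    [0,0,-0.013],
    [0,0,0],
    [0,0,0],
  ],
  twist=[0,0,0],
)

```text
t: 22.02
eef_pos: [0.4942, -0.148, 0.0426]
ee_rot: [3.141, -0.0, -1.802]
force: [-4.3, 0.4, 9.5]
width: 0.0092
gripper_force: 40.0
```

```bash
python3 -c "
from station import arm
print(arm.job_done())"
```

```text
the job is handed in; nothing more can be done
None
```

The job is handed in, with no verdict returned: the clamp lever is open, and the grey strip is tucked about 24 mm under the leaf, square and flat, still gripped and pressed at about 10 N.

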